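# Open the carver's bolted double-door tool cabinet

## Task

Lay the carver's tool cabinet wide open. While the passive (left) leaf is still shut, lift its drop bolt, turn the T-handle and let go so that the bolt stays parked up by itself; it may hold on one side only, so feel whether it rests and try the other side if it sinks. Then swing the passive leaf open, and the active (right) leaf before or after it, both to a right angle or so, leaving the bolt parked up and the tools, stone, wax and pot as they lie.

Things in the scene. Friction and masses are not known exactly. Their poses are not given: they have to be found in the camera images.
- cabinet: fixed wooden tool cabinet, front along its -x, 400 wide (y), 247 high; origin under it at bench level. Two leaves 190 wide, front faces at x = -65, 45 to 231 high, meet at y = 0: passive leaf on the +y half, active on the -y half. Plinth 40 high, x -115 to +80, with a hole for the bolt. Flat top, x -70 to +80, wax block at its rear
- passive_leaf (a joint): passive leaf's opening angle, rad: 0 shut, up to 1.9; swings out to the front about a vertical hinge at its +y edge. Light hinge (about 0.1 N m), stays where it is left. With the bolt down it only rattles by about 0.05
- active_leaf (a joint): active leaf's opening angle, rad: 0 shut, up to 1.9, may start ajar; swings out to the front about a vertical hinge at its -y edge. Light hinge, no catch, stays where left. A strip on its free edge overlaps the passive leaf in front by some 16 mm: open it first, else the passive leaf pushes it along
- passive_leaf_hinge (a point): point on the passive leaf's vertical hinge line, at its front face, 245 above the bench; its axes turn with the leaf (leaf spans its -y, the front face looks to its -x)
- active_leaf_hinge (a point): point on the active leaf's vertical hinge line, at its front face, 245 above the bench; its axes turn with the leaf (leaf spans its +y, the front face looks to its -x)
- passive_leaf_pull (a point): grip point on the passive leaf's pull: upright round steel bar 12 thick, standing 35 (axis) off the leaf's face, 160 from the hinge line; its free top end is 17 above this point (275 above the bench), so it can be pinched from above; it turns with the leaf
- active_leaf_pull (a point): the same on the active leaf: upright bar 12 thick, 35 off the face, 160 from its hinge line, free top 17 above this point
- bolt (a joint): height of the drop bolt, m: 0 shot home in the plinth, 0.016 just clear of it, 0.022 parked, 0.032 upper stop. Upright steel rod 10 thick on the passive leaf's front, axis 24 off its face, 75 from its hinge line. Weighs 0.2 kg with its handle; drops back by itself unless parked. To park: lift it to 0.026 to 0.030, turn the handle fully to one side, lower it
- bolt_handle (a joint): turn of the T-handle about the rod, rad, counter-clockwise from above positive, near 0 at the start, stops at +-1.15; turns easily, but only when the bolt is lifted. Only one way may hold the bolt (see bolt_tab): if it sinks when lowered after turning fully one way, lift it and turn it fully the other way
- bolt_grip (a point): middle of the T-handle's cross bar: 46 long (its y axis), 11 x 11 thick; 278 above the bench with the bolt down, so clear above the cabinet top; rises and turns with the bolt
- gouge_a: bystander: gouge with wooden handle, 24 high, lying before the cabinet, beneath the sweep of the leaves; leave it
- stone: bystander: whetstone 150 x 50 x 22 lying before the cabinet, beneath the sweep of the leaves; leave it
- wax: bystander: pale wax block 45 x 60 x 22 on the cabinet's top at the rear; leave it
- gouge_b: bystander: second gouge on the bench to the left; leave it
- mallet: bystander: wooden mallet, head 72 thick, on the bench to the left; leave it
- clamp: bystander: red screw clamp lying flat on the bench to the right, 20 high; leave it
- pot: bystander: open clay pot 80 across, 100 high, on the bench to the right; leave it
- bolt_tab (a point): tab on the rod, 8 wide, reaching 21 out from the axis (the leaf's front at turn 0); origin on the axis at its underside. Parked, it rests on one of two ledges of a dark collar round the rod, near turn +1.25 and -1.25. The collar has crept round by up to 0.65 either way, shifting both ledges alike, so one of them may be out of reach

How it is judged:
By the outcome, as a careful person would: the job done as asked, in the order asked, and still so for the second after the job is handed in, with the robot touching nothing.
It also fails if it takes over 72 s, if anything falls off the work surface, if the arm or the gripper's body presses on something with over 40 N, if the wrist force passes 120 N, or if a joint passes its speed limit or range.

## Robot

A 6-joint arm with a two-finger parallel gripper is mounted at the origin on the work surface. World frame = base frame: x ahead of the robot, y to its left, z up, the work surface at z = 0. Lengths are in m, angles in rad, forces in N, time in s.
With the tool pointing down it reaches from about 0.4 to 0.825 m from the base axis. Payload 7 kg.
Tool frame: the origin (TCP) lies at the centre of the arm's flange, where the gripper is bolted on; the fingertips stand 178 mm ahead of it and the grasp point (between the pads) lies arm.tcp_to_grasp ahead of it (arm.tcp_to_grasp is the distance from the TCP to the grasp point, in m); z points along the fingers, y is the direction in which the jaws open and shut (so a half turn about z gives the same grasp; the last joint's range is limited). The gripper opens to 88 mm and grips with 3 to 60 N. Pads are 19 mm wide; open, the fingers measure 130 mm over their backs; the gripper's body (78 mm by 193 mm) begins 47 mm behind the grasp point.
Start: joints at [1.409, 0.359, 0.012, 0, -1.224, -0.288], TCP at [0.293, 0.608, 0.405] pointing down, gripper open.
Joint ranges: [-3.07, 3.07], [-1.43, 2.12], [-1.02, 1.25], [-3.03, 1.67], [-3.05, -0], [-3.03, 3.03]. Speed limits (rad/s): [2.39, 2.39, 3.01, 3.14, 3.14, 3.14].

## Interface

Orientations are given as [roll, pitch, yaw] about the fixed x, y, z axes, in that order (R = Rz(yaw) Ry(pitch) Rx(roll)).
In Python, from station import arm gives the robot as it stands.
- The arm moves only by the tool move_arm, never from a script. Its argument "deltas" is a list of rows, each a list of 6 numbers: the shift along the world's x, y, z in mm, then the turn, a rotation vector about the world's x, y, z in degrees. In form: [[tx, ty, tz, ax, ay, az], ...]. A call has exactly 5 rows; each row shifts and turns the commanded pose from where the row before left it; what a row does not reach is not made up. A row lasts 1/12 s, in which the tool goes at most 41.7 mm and 7.16 degrees, less where a joint would pass 70% of its speed; a pose out of reach is approached as far as the arm can. A call with a gripper value outside its range is refused whole. "claw" is the closure in counts, from 0 (fully open) to 255 (shut), set as the call begins (left out, the last holds). The fingers move at their own pace and stop on an object; "squeeze" is the grip in N (left out, the last holds). Time passes only in rows, so rows that do not move let the fingers close, or fill a call up. It gives the time, the measured TCP pose, the force and the opening at its end, in the units of the state.
- arm.get_state(): the state, without advancing time (a new reading comes with each control period).
- arm.grab_frame(name): name is "scene" or "top"; returns the picture (400x640x3 uint8, red, green, blue); there is no depth.
- arm.calibration(name): a dict with "intrinsics" (3x3 intrinsics, pixels), "T" (4x4, takes a point from camera to world coordinates). Camera axes: x right, y up, looking along -z (the intrinsics and any distortion apply to the point x, -y, -z); pixel columns grow to the right and rows downward; lengths in m; the calibration is good to about 2 mm. A picture is of the moment at which its call begins. calibration takes no time and is no camera call.
- arm.job_done(): hands the job in, once; it reports no verdict.
Trained networks look in the newest picture that a camera, given by its name, has taken for a name from the list of things; names that differ only in an ending like _2 or _b are one class to them, and where a whole thing is asked for, a point or a joint stands for the part that bears it (a point fixed in the world has none). Each returns a list of dicts, best first, with "score" (0 to 1); they miss things now and then, are a little off and sometimes report something else, mostly with a low value. They report only what shows in the picture. A call takes as long as a camera call.
- arm.spot_in(thing, camera): "xy" ([column, row] in pixels, amid what is visible of it).
- arm.masks_of(thing, camera): "pixels" (400x640 bool, what is visible of it) and "xy" ([column, row] in pixels, amid what is visible of it).
- arm.spot_point(thing, camera): "xy" ([column, row] in pixels: a listed point, or the origin of a listed thing).
The state is a dict: "t": time; "q": joint angles; "qd": joint speeds; "joint_efforts": joint torques, N m; "eef_pos": TCP position; "ee_rot": TCP orientation; "force": force on the tool from outside, world axes, zero at the start; "moment": the same for the moment, N m; "width": finger opening in m.
Only numpy, scipy, OpenCV 4.12 (cv2) and the standard library are available. Lean on these libraries where they do the work, as an engineer would, in place of code of your own. Each camera call takes 0.05 s, during which the arm holds its last target. There are 200 camera calls.

## Working session

There is one attempt and no reset: what is moved stays moved. The work goes in short steps, Python scripts to look and compute and a tool call to move; the robot and the scene stay as the last step left them, time stands still between calls to the robot, and variables do not carry over. Pictures are saved under pics/ and viewed, about 8 in all and at most 12, crops included, and the job is handed in when it is done.

Besides the shell and the picture viewer there is one more tool, called by a JSON object that holds its "op" and its "data", one argument or row to a line. move_arm: Moves the arm, as the interface text tells. Its arguments: {"type":"object","properties":{"deltas":{"type":"array","items":{"type":"array","items":{"type":"number"}}},"claw":{"type":"number"},"squeeze":{"type":"number"}},"required":["deltas"]}

```bash
mkdir -p pics; cat > h.py <<'E'
import numpy as np, cv2
from station import arm
def ray(cam,xy):
    c=arm.calibration(cam); K=np.array(c["intrinsics"]);T=np.array(c["T"])
    d=np.linalg.inv(K)@[xy[0],xy[1],1]; d=np.array([d[0],-d[1],-d[2]])
    return T[:3,3],T[:3,:3]@d
def at_z(cam,xy,z):
    o,d=ray(cam,xy); return o+d*(z-o[2])/d[2]
def tri(xa,xb):
    A=[];b=[]
    for c,x in(("scene",xa),("top",xb)):
        o,d=ray(c,x); d=d/np.linalg.norm(d);P=np.eye(3)-np.outer(d,d);A.append(P);b.append(P@o)
    A=np.vstack(A);b=np.hstack(b);s=np.linalg.lstsq(A,b,rcond=None)[0]
    return s,np.linalg.norm(A@s-b)
def proj(cam,p):
    c=arm.calibration(cam);T=np.array(c["T"]);q=np.linalg.inv(T)@[*p,1]
    v=np.array(c["intrinsics"])@[q[0],-q[1],-q[2]];return v[:2]/v[2]
def look(names,cams=("scene","top")):
    for c in cams: arm.grab_frame(c)
    for n in names:
        r={c:arm.spot_point(n,c)[:2] for c in cams}
        print(n,{c:[(np.round(k["xy"],1).tolist(),round(k["score"],2)) for k in v] for c,v in r.items()},end=' ')
        if len(cams)==2 and all(r.values()):
            s,e=tri(r["scene"][0]["xy"],r["top"][0]["xy"]);print(np.round(s,4),round(e,4))
        else: print()
def save(cam,name,crop=None,f=1):
    im=arm.grab_frame(cam)[...,::-1]
    if crop: im=im[crop[1]:crop[3],crop[0]:crop[2]]
    cv2.imwrite("pics/"+name,cv2.resize(im,None,fx=f,fy=f,interpolation=cv2.INTER_CUBIC))
E
python3 - <<'E'
from h import *
print(arm.tcp_to_grasp); print(arm.get_state())
a=arm.grab_frame("scene");b=arm.grab_frame("top")
cv2.imwrite("pics/a.png",a[...,::-1]);cv2.imwrite("pics/b.png",b[...,::-1])
look(["cabinet","passive_leaf_hinge","active_leaf_hinge","passive_leaf_pull","active_leaf_pull","bolt_grip","bolt_tab","pot","wax","mallet"])
for c in("scene","top"):print(np.round(arm.calibration(c)["T"],3))
E
```

```text
0.1593
{'t': 0.0, 'q': array([ 1.40909975e+00,  3.59406152e-01,  1.10725559e-02, -3.53080116e-04,
       -1.22410242e+00, -2.88120246e-01]), 'qd': array([ 0.00224845, -0.00018838,  0.00134386,  0.00105132, -0.00146654,
       -0.00013509]), 'joint_efforts': array([-3.52921438e-05, -5.82721317e+01,  2.93046409e+01,  6.99689627e+00,
        6.71296104e-03, -1.71416482e-04]), 'eef_pos': array([0.29339498, 0.60769283, 0.40371541]), 'ee_rot': array([ 3.13992624e+00, -1.47727418e-04, -4.49936943e-01]), 'force': array([-0.21327672,  0.85112048, -0.50775312]), 'moment': array([ 0.0079473 , -0.01714786,  0.05812858]), 'width': 0.08774212012452998}
cabinet {'scene': [], 'top': [([313.5, 164.0], 0.92), ([280.9, 188.4], 0.22)]} 
passive_leaf_hinge {'scene': [([323.7, 247.5], 0.69)], 'top': [([246.9, 174.5], 0.56), ([389.1, 230.2], 0.15)]} [0.6164 0.1544 0.2703] 0.0046
active_leaf_hinge {'scene': [([303.5, 189.5], 0.15)], 'top': [([382.6, 165.5], 0.81)]} [ 0.5914 -0.1938  0.1832] 0.1158
passive_leaf_pull {'scene': [([303.2, 202.1], 0.86)], 'top': [([304.1, 184.1], 0.9)]} [ 0.5909 -0.0069  0.262 ]
[... 293 characters left out ...]
2], 0.45)], 'top': [([282.2, 190.5], 0.39)]} [0.5916 0.0589 0.1675] 0.0094
pot {'scene': [([260.5, 172.1], 0.63)], 'top': [([436.1, 205.4], 0.9)]} [ 5.568e-01 -4.658e-01 -3.000e-04] 0.0098
wax {'scene': [([248.3, 215.4], 0.97)], 'top': [([315.7, 134.7], 0.73)]} [ 0.7324 -0.0392  0.2523] 0.0066
mallet {'scene': [([447.8, 368.3], 0.6)], 'top': [([178.6, 246.7], 0.75)]} [ 0.4121  0.4382 -0.0119] 0.0022
[[-0.892 -0.331  0.308  0.873]
 [ 0.452 -0.633  0.628  0.676]
 [-0.013  0.7    0.714  0.993]
 [ 0.     0.     0.     1.   ]]
[[-5.00e-03  9.97e-01 -7.80e-02  4.46e-01]
 [-1.00e+00 -5.00e-03 -1.00e-03 -3.40e-02]
 [-1.00e-03  7.80e-02  9.97e-01  1.34e+00]
 [ 0.00e+00  0.00e+00  0.00e+00  1.00e+00]]
```

View pics/a.png

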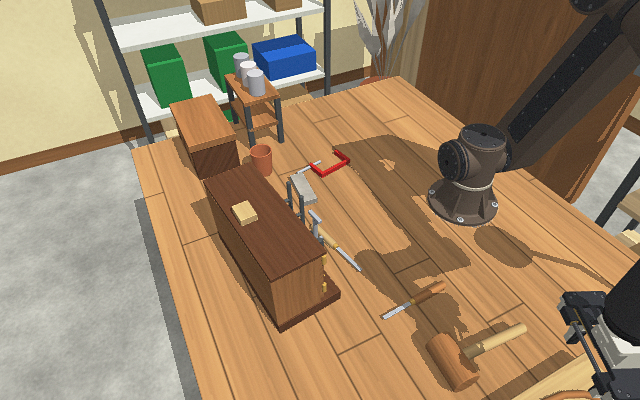

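View pics/b.png

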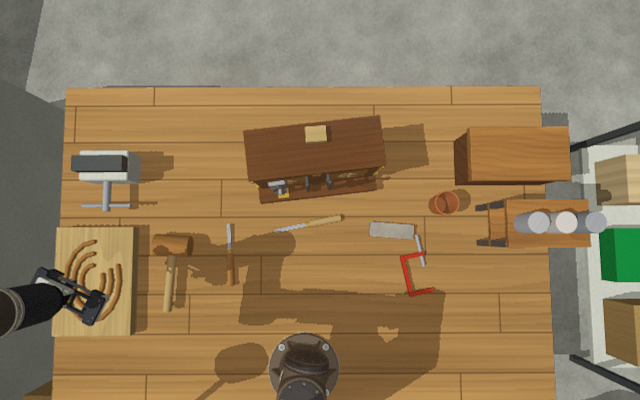

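```bash
python3 - <<'E'
from h import *
b=cv2.imread("pics/b.png")[110:210,235:395]; a=cv2.imread("pics/a.png")[160:300,200:350]
b=cv2.resize(b,(800,500),interpolation=cv2.INTER_CUBIC);cv2.imwrite("pics/c.png",b)
a=cv2.resize(a,None,fx=4.2,fy=4.2,interpolation=cv2.INTER_CUBIC);cv2.imwrite("pics/d.png",a)
E
```

```text
(no output)
```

View pics/c.png

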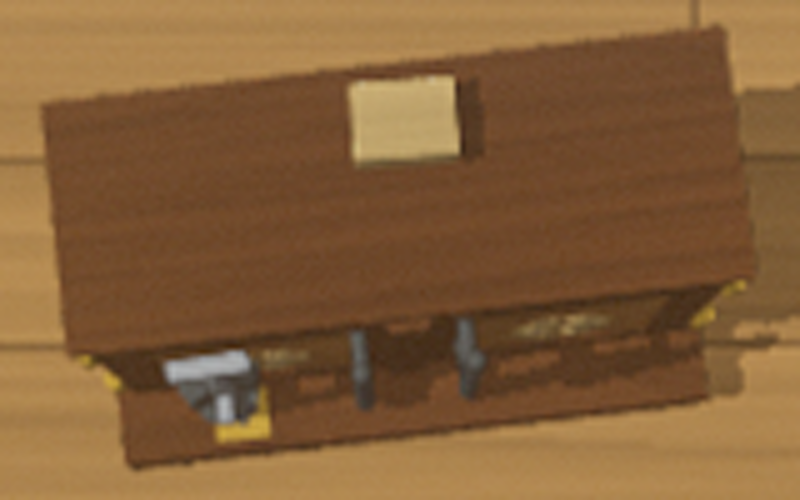

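View pics/d.png

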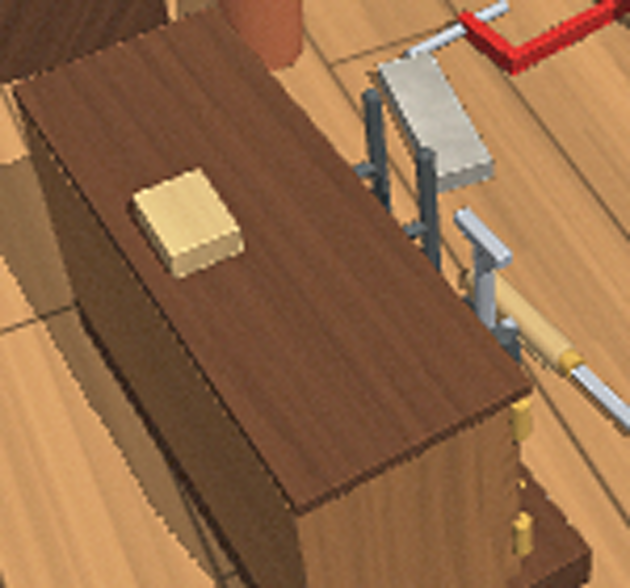

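```bash
cat >> h.py <<'E'
def fit():
    from scipy.optimize import least_squares
    L={"rl":(.08,.2),"rr":(.08,-.2),"fr":(-.07,-.2),"fl":(-.07,.2)}
    top={"rl":(42,104),"rr":(722,28),"fr":(755,275),"fl":(68,355)}
    sc={"rl":(297,513),"fl":(530,392),"rr":(15,85),"fr":(220,10)}
    def f(p):
        r=[]
        for k,v in L.items():
            w=cab(p,[*v,.247])
            r+=list(proj("top",w)-np.array(top[k])/5-[235,110]); r+=list(proj("scene",w)-np.array(sc[k])/4.2-[200,160])
        return np.array(r)
    s=least_squares(f,[.66,-.02,.1],loss="soft_l1");return s.x,f(s.x)
def cab(p,v):
    c,s=np.cos(p[2]),np.sin(p[2]);return np.array([p[0]+c*v[0]-s*v[1],p[1]+s*v[0]+c*v[1],v[2]])
E
python3 - <<'E'
from h import *
p,r=fit();print(p,np.round(r,1))
for n,v in dict(ph=(-.065,.19,.245),ah=(-.065,-.19,.245),pp=(-.1,.03,.258),ap=(-.1,-.03,.258),bolt=(-.089,.115,.278)).items():
    w=cab(p,v);print(n,np.round(w,4),proj("top",w).round(1),proj("scene",w).round(1),np.hypot(w[0],w[1]))
E
```

```text
[ 0.6939855  -0.03629406  0.10257073] [-0.9 -0.8 -0.6 -0.2  0.2 -0.1 -0.7  0.  -0.2  1.3 -0.6 -1.2 -1.3  0.1
  1.2 -1.3]
ph [0.6099 0.1461 0.245 ] [250.8 179.1] [323.3 250.7] 0.627117257051518
ah [ 0.6488 -0.232   0.245 ] [382.1 165.1] [251.8 164.2] 0.688998209211539
pp [ 0.5914 -0.0167  0.258 ] [307.3 184.6] [300.9 200.8] 0.5916748188279263
ap [ 0.5976 -0.0764  0.258 ] [328.4 182.3] [289.4 187.7] 0.6024437151294625
bolt [0.5937 0.069  0.278 ] [276.4 183. ] [314.6 217.4] 0.5976733024632597
```

{"op": "move_arm", "data": {
  "deltas": [
    [15,-27,8,0,0,-2.9],
    [15,-27,8,0,0,-2.9],
    [15,-27,8,0,0,-2.9],
    [15,-27,8,0,0,-2.9],
    [15,-27,8,0,0,-2.9]
  ],
  "claw": 60,
  "squeeze": 25
}}

```text
t: 1.62
eef_pos: [0.3689, 0.4715, 0.4451]
ee_rot: [-3.141, -0.0, -0.705]
force: [0.5, 0.4, -0.3]
width: 0.0675
```

{"op": "move_arm", "data": {
  "deltas": [
    [15,-27,8,0,0,-2.9],
    [15,-27,8,0,0,-2.9],
    [15,-27,8,0,0,-2.9],
    [15,-27,8,0,0,-2.9],
    [15,-27,8,0,0,-2.9]
  ]
}}

```text
t: 2.03
eef_pos: [0.4439, 0.3363, 0.4853]
ee_rot: [-3.141, 0.0, -0.958]
force: [0.8, 0.8, 0.4]
width: 0.0672
```

{"op": "move_arm", "data": {
  "deltas": [
    [15,-27,3,0,0,-2.9],
    [15,-27,3,0,0,-2.9],
    [15,-27,3,0,0,-2.9],
    [15,-27,0,0,0,-2.9],
    [15,-27,0,0,0,-2.9]
  ]
}}

```text
t: 2.45
eef_pos: [0.5189, 0.2014, 0.4942]
ee_rot: [-3.141, 0.0, -1.211]
force: [0.8, 0.9, 1.5]
width: 0.067
```

{"op": "move_arm", "data": {
  "deltas": [
    [15,-27,0,0,0,-2.9],
    [15,-27,0,0,0,-2.9],
    [15,-27,0,0,0,-2.9],
    [15,-27,0,0,0,-2.9],
    [15,-27,0,0,0,-2.9]
  ]
}}

```text
t: 2.87
eef_pos: [0.5939, 0.0663, 0.4939]
ee_rot: [-3.141, 0.0, -1.465]
force: [0.7, 1.4, 0.2]
width: 0.067
```

```bash
python3 - <<'E'
from h import *
s=arm.get_state();print(s["t"],s["eef_pos"],s["ee_rot"],s["q"],s["width"],s["force"])
save("top","e.png",(235,110,395,210),5)
look(["bolt_grip","bolt_tab","passive_leaf_pull","active_leaf_pull"])
E
```

```text
2.8667 [0.59393605 0.066334   0.49388539] [-3.14117616e+00  1.25882725e-04 -1.46450142e+00] [ 4.37946879e-01  1.87892811e-01 -2.06664515e-02  1.69576129e-05
 -1.36180228e+00 -3.31655510e-01] 0.0670237005368344 [0.71298818 1.43093934 0.18587782]
bolt_grip {'scene': [([317.5, 217.5], 0.67)], 'top': []} 
bolt_tab {'scene': [([312.1, 240.1], 0.73)], 'top': []} 
passive_leaf_pull {'scene': [([302.2, 200.4], 0.9), ([323.1, 250.5], 0.23)], 'top': [([303.2, 183.5], 0.83)]} [ 0.5927 -0.0052  0.2703] 0.0004
active_leaf_pull {'scene': [], 'top': [([328.6, 179.3], 0.93)]}
```

```bash
python3 - <<'E'
from h import *
save("scene","f.png",(230,120,390,260),5)
E
```

```text
(no output)
```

View pics/f.png

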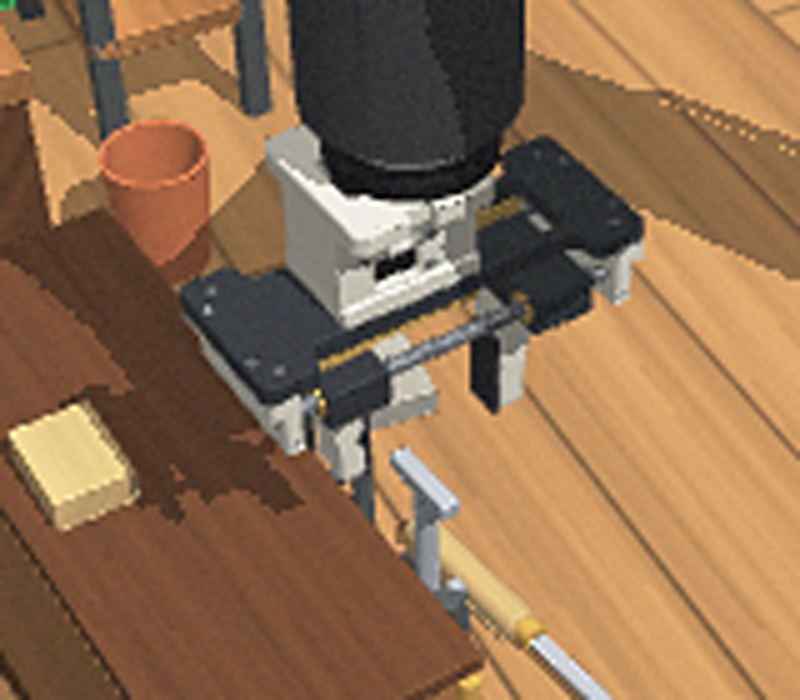

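{"op": "move_arm", "data": {
  "deltas": [
    [0,2,-12,0,0,0],
    [0,0,-12,0,0,0],
    [0,0,-12,0,0,0],
    [0,0,-12,0,0,0],
    [0,0,-8,0,0,0]
  ]
}}

```text
t: 3.88
eef_pos: [0.5932, 0.0702, 0.4365]
ee_rot: [3.141, -0.0, -1.461]
force: [-0.1, -0.3, 0.2]
width: 0.0668
```

{"op": "move_arm", "data": {
  "deltas": [
    [0,0,0,0,0,0],
    [0,0,0,0,0,0],
    [0,0,0,0,0,0],
    [0,0,0,0,0,0],
    [0,0,0,0,0,0]
  ],
  "claw": 255,
  "squeeze": 20
}}

```text
t: 4.3
eef_pos: [0.5936, 0.0699, 0.4384]
ee_rot: [-3.14, 0.0, -1.462]
force: [-0.4, -0.1, 0.4]
width: 0.0393
```

{"op": "move_arm", "data": {
  "deltas": [
    [0,0,0,0,0,0],
    [0,0,0,0,0,0],
    [0,0,0,0,0,0],
    [0,0,0,0,0,0],
    [0,0,0,0,0,0]
  ]
}}

```text
t: 4.72
eef_pos: [0.5933, 0.0697, 0.4377]
ee_rot: [3.141, -0.0, -1.462]
force: [-1.0, -0.0, 0.1]
width: 0.0112
```

{"op": "move_arm", "data": {
  "deltas": [
    [0,0,6,0,0,0],
    [0,0,6,0,0,0],
    [0,0,6,0,0,0],
    [0,0,6,0,0,0],
    [0,0,4,0,0,0]
  ]
}}

```text
t: 5.13
eef_pos: [0.5933, 0.0697, 0.4665]
ee_rot: [3.141, -0.0, -1.462]
force: [-3.0, -1.1, -2.2]
width: 0.0113
```

{"op": "move_arm", "data": {
  "deltas": [
    [0,0,0,0,0,4],
    [0,0,0,0,0,4],
    [0,0,0,0,0,4],
    [0,0,0,0,0,4],
    [0,0,0,0,0,4]
  ]
}}

```text
t: 5.55
eef_pos: [0.5929, 0.0696, 0.4657]
ee_rot: [3.14, 0.0, -1.11]
force: [-5.0, -0.8, -2.3]
width: 0.0111
```

{"op": "move_arm", "data": {
  "deltas": [
    [0,0,0,0,0,5],
    [0,0,0,0,0,5],
    [0,0,0,0,0,5],
    [0,0,0,0,0,5],
    [0,0,0,0,0,5]
  ]
}}

```text
t: 5.97
eef_pos: [0.5925, 0.0692, 0.4655]
ee_rot: [3.139, 0.002, -0.673]
force: [-6.2, -3.8, -2.6]
width: 0.0112
```

{"op": "move_arm", "data": {
  "deltas": [
    [0,0,0,0,0,5],
    [0,0,0,0,0,5],
    [0,0,0,0,0,5],
    [0,0,0,0,0,3],
    [0,0,0,0,0,1]
  ]
}}

```text
t: 6.38
eef_pos: [0.5923, 0.0688, 0.4654]
ee_rot: [3.138, 0.003, -0.342]
force: [-6.5, -5.6, -1.6]
width: 0.0111
```

```bash
python3 - <<'E'
from h import *
s=arm.get_state();print(s["t"],s["eef_pos"],s["ee_rot"],s["width"],s["force"],s["moment"])
E
```

```text
6.3833 [0.59234926 0.06880873 0.46535718] [ 3.13819444e+00  3.03403405e-03 -3.42449594e-01] 0.01109508788338844 [-6.48285744 -5.61046635 -1.63654159] [-1.92012834  2.361482   -0.0411343 ]
```

{"op": "move_arm", "data": {
  "deltas": [
    [0,0,-2,0,0,1],
    [0,0,-2,0,0,0],
    [0,0,-2,0,0,0],
    [0,0,-2,0,0,0],
    [0,0,0,0,0,0]
  ]
}}

```text
t: 6.8
eef_pos: [0.5923, 0.0688, 0.4586]
ee_rot: [3.139, 0.002, -0.328]
force: [-8.4, -4.2, 4.6]
width: 0.011
```

{"op": "move_arm", "data": {
  "deltas": [
    [0,0,0,0,0,0],
    [0,0,0,0,0,0],
    [0,0,0,0,0,0],
    [0,0,0,0,0,0],
    [0,0,0,0,0,0]
  ],
  "claw": 130
}}

```text
t: 7.22
eef_pos: [0.5937, 0.0701, 0.4579]
ee_rot: [-3.141, -0.001, -0.327]
force: [0.0, 0.2, -1.2]
width: 0.0385
```

{"op": "move_arm", "data": {
  "deltas": [
    [0,0,10,0,0,0],
    [0,0,10,0,0,0],
    [0,0,12,0,0,0],
    [0,0,14,0,0,0],
    [0,0,14,0,0,0]
  ]
}}

```text
t: 7.63
eef_pos: [0.5935, 0.0698, 0.5196]
ee_rot: [-3.141, -0.001, -0.327]
force: [0.4, -0.1, -0.4]
width: 0.0427
```

```bash
python3 - <<'E'
from h import *
s=arm.get_state();print(s["t"],s["eef_pos"],s["width"],s["force"])
look(["bolt_grip","bolt_tab"])
save("scene","g.png",(250,160,370,260),6)
for z in(.278,.300): print(z,proj("scene",[.593,.0690,z]))
E
```

```text
7.6333 [0.59354531 0.0698304  0.51958209] 0.04268989371438117 [ 0.40423223 -0.05874806 -0.38608821]
bolt_grip {'scene': [([317.1, 210.6], 0.79), ([324.6, 251.0], 0.3)], 'top': []} 
bolt_tab {'scene': [([314.0, 234.8], 0.62)], 'top': []} 
0.278 [314.8071484  217.27822896]
0.3 [314.57851993 210.95086329]
```

View pics/g.png

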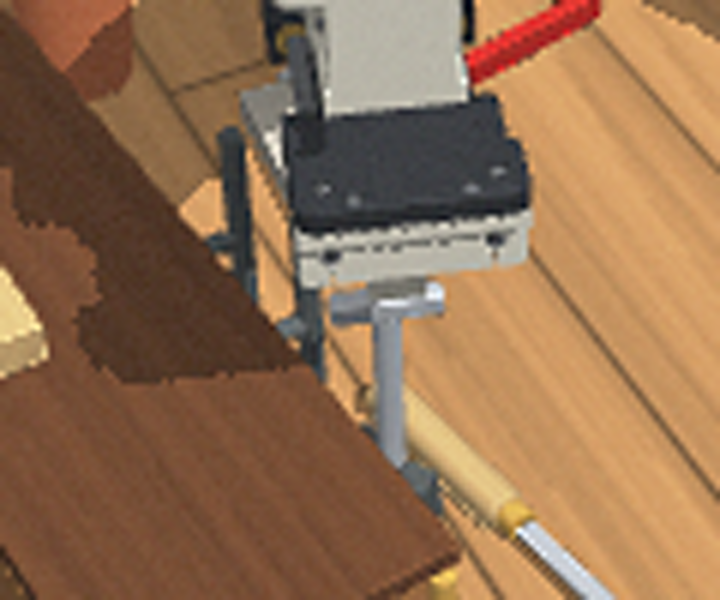

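{"op": "move_arm", "data": {
  "deltas": [
    [0,-15,0,0,0,-6.5],
    [0,-15,0,0,0,-6.5],
    [1,-15,0,0,0,-6.5],
    [1,-15,0,0,0,-6.5],
    [0,-15,0,0,0,-6.5]
  ],
  "claw": 130
}}

```text
t: 8.4
eef_pos: [0.5955, -0.0058, 0.517]
ee_rot: [3.141, 0.0, -0.9]
force: [0.1, 0.4, 1.1]
width: 0.043
```

{"op": "move_arm", "data": {
  "deltas": [
    [0,-15,0,0,0,-6.5],
    [0,-15,0,0,0,-6.5],
    [1,-15,0,0,0,-6.5],
    [1,-15,0,0,0,-6.5],
    [0,-11,0,0,0,-6.5]
  ]
}}

```text
t: 8.82
eef_pos: [0.5975, -0.0772, 0.517]
ee_rot: [3.14, -0.0, -1.468]
force: [0.2, -0.1, 0.5]
width: 0.0432
```

```bash
python3 - <<'E'
from h import *
s=arm.get_state();print(s["t"],s["eef_pos"],s["ee_rot"],s["width"],s["force"])
look(["bolt_grip","passive_leaf_pull","active_leaf_pull"])
E
```

```text
8.8167 [ 0.59753838 -0.07718636  0.51698291] [ 3.14036209e+00 -1.78355955e-04 -1.46805557e+00] 0.043199145820280414 [ 0.22250692 -0.09741299  0.53565316]
bolt_grip {'scene': [([315.1, 210.2], 0.55)], 'top': [([274.7, 181.8], 0.51)]} [0.593  0.0713 0.3047] 0.0004
passive_leaf_pull {'scene': [([299.5, 203.2], 0.97), ([335.6, 169.8], 0.41)], 'top': [([307.1, 183.1], 0.61)]} [ 0.5963 -0.0158  0.2524] 0.0003
active_leaf_pull {'scene': [([289.6, 186.8], 0.71)], 'top': []}
```

Bolt remains parked; pull estimates agree with the fit. Descend onto the active pull and pinch.

{"op": "move_arm", "data": {
  "deltas": [
    [0,0,-20,0,0,0],
    [0,0,-20,0,0,0],
    [0,0,-20,0,0,0],
    [0,0,-16,0,0,0],
    [0,0,-11,0,0,0]
  ]
}}

```text
t: 9.63
eef_pos: [0.5971, -0.0756, 0.4289]
ee_rot: [3.14, 0.0, -1.461]
force: [-0.3, 0.9, 0.1]
width: 0.0437
```

{"op": "move_arm", "data": {
  "deltas": [
    [0,0,0,0,0,0],
    [0,0,0,0,0,0],
    [0,0,0,0,0,0],
    [0,0,0,0,0,0],
    [0,0,0,0,0,0]
  ],
  "claw": 255,
  "squeeze": 15
}}

```text
t: 10.05
eef_pos: [0.5977, -0.0762, 0.4318]
ee_rot: [-3.14, -0.0, -1.462]
force: [-0.6, -0.7, -0.1]
width: 0.0154
```

```bash
python3 - <<'E'
from h import *
p,_=fit();s=arm.get_state();print(s["eef_pos"],s["width"],s["force"])
for nm,hy,sg in(("act",-.19,1),("pas",.19,-1)):
  prev=None;print(nm)
  for a in np.radians([0,10,20,30,40,50,60,70,80,90,93]):
    a*=sg;v=np.array([-.035,-sg*-.16])
    c,q=np.cos(a),np.sin(a);w=cab(p,[-.065+c*v[0]-q*v[1],hy+q*v[0]+c*v[1],.27])[:2]*1000
    print(round(np.degrees(a)),w.round(1),None if prev is None else ((w-prev)/2).round(1),round(np.hypot(*w)));prev=w
E
```

```text
[ 0.5976726  -0.07615469  0.43176365] 0.015355368209658793 [-0.56270453 -0.68220883 -0.11772578]
act
0 [597.6 -76.4] None 602
10 [571.3 -87.6] [-13.1  -5.6] 578
20 [ 547.5 -103.3] [-11.9  -7.8] 557
30 [ 526.7 -122.8] [-10.4  -9.8] 541
40 [ 509.6 -145.7] [ -8.5 -11.4] 530
50 [ 496.7 -171.2] [ -6.4 -12.7] 525
60 [ 488.4 -198.5] [ -4.1 -13.7] 527
70 [ 485.1 -226.9] [ -1.7 -14.2] 536
80 [ 486.7 -255.4] [  0.8 -14.3] 550
90 [ 493.2 -283.1] [  3.3 -13.9] 569
93 [ 496.1 -291.2] [ 1.4 -4. ] 575
pas
0 [591.4 -16.7] None 592
-10 [563.5 -11. ] [-14.    2.8] 564
-20 [536.9  -0.6] [-13.3   5.2] 537
-30 [512.5  14.3] [-12.2   7.5] 513
-40 [491.1  33.2] [-10.7   9.5] 492
-50 [473.4  55.6] [-8.9 11.2] 477
-60 [459.7  80.6] [-6.8 12.5] 467
-70 [450.6 107.7] [-4.5 13.5] 463
-80 [446.4 135.9] [-2.1 14.1] 467
-90 [447.1 164.5] [ 0.4 14.3] 476
-93 [448.3 173. ] [0.6 4.2] 481
```

{"op": "move_arm", "data": {
  "deltas": [
    [0,0,0,0,0,0],
    [0,0,0,0,0,0],
    [0,0,0,0,0,0],
    [-13,-5,0,0,0,5],
    [-13,-6,0,0,0,5]
  ]
}}

```text
t: 10.47
eef_pos: [0.572, -0.0868, 0.4315]
ee_rot: [-3.139, -0.001, -1.283]
force: [1.0, -1.7, 2.9]
width: 0.0114
```

{"op": "move_arm", "data": {
  "deltas": [
    [-12,-7,0,0,0,5],
    [-12,-8,0,0,0,5],
    [-11,-9,0,0,0,5],
    [-10,-10,0,0,0,5],
    [-9,-11,0,0,0,5]
  ]
}}

```text
t: 10.88
eef_pos: [0.5172, -0.1326, 0.4315]
ee_rot: [-3.14, -0.002, -0.847]
force: [1.6, -1.0, 2.6]
width: 0.0111
```

{"op": "move_arm", "data": {
  "deltas": [
    [-8,-12,0,0,0,5],
    [-7,-12.5,0,0,0,5],
    [-6,-13,0,0,0,5],
    [-5,-13.5,0,0,0,5],
    [-3.5,-14,0,0,0,5]
  ]
}}

```text
t: 11.3
eef_pos: [0.4866, -0.1978, 0.4315]
ee_rot: [3.141, 0.001, -0.411]
force: [-5.1, 1.2, 7.8]
width: 0.0115
```

{"op": "move_arm", "data": {
  "deltas": [
    [-2,-14,0,0,0,5],
    [-1,-14,0,0,0,5],
    [0.5,-14.5,0,0,0,5],
    [1.5,-14,0,0,0,5],
    [3,-14,0,0,0,5]
  ]
}}

```text
t: 11.72
eef_pos: [0.4866, -0.2691, 0.4314]
ee_rot: [3.141, 0.008, 0.025]
force: [-16.5, -2.5, 12.7]
width: 0.0112
```

{"op": "move_arm", "data": {
  "deltas": [
    [3,-14,0,0,0,5],
    [2,-7,0,0,0,2],
    [0,0,0,0,0,0],
    [0,0,0,0,0,0],
    [0,0,0,0,0,0]
  ]
}}

```text
t: 12.13
eef_pos: [0.4922, -0.2904, 0.4315]
ee_rot: [3.14, 0.007, 0.142]
force: [-13.9, -5.4, 9.9]
width: 0.0114
```

{"op": "move_arm", "data": {
  "deltas": [
    [0,0,0,0,0,0],
    [0,0,0,0,0,0],
    [0,0,0,0,0,0],
    [0,0,0,0,0,0],
    [0,0,10,0,0,0]
  ],
  "claw": 130
}}

```text
t: 12.55
eef_pos: [0.4948, -0.2883, 0.4389]
ee_rot: [-3.14, 0.003, 0.144]
force: [0.1, 0.5, -1.6]
width: 0.0392
```

{"op": "move_arm", "data": {
  "deltas": [
    [0,0,20,0,0,0],
    [0,0,20,0,0,0],
    [0,0,20,0,0,0],
    [0,0,10,0,0,-4],
    [0,0,5,0,0,-6]
  ]
}}

```text
t: 12.97
eef_pos: [0.4953, -0.2886, 0.5187]
ee_rot: [3.14, -0.004, -0.033]
force: [0.2, 0.3, -0.7]
width: 0.0431
```

```bash
python3 - <<'E'
from h import *
s=arm.get_state();print(s["t"],s["eef_pos"],s["ee_rot"],s["q"],s["width"],s["force"])
look(["bolt_grip","passive_leaf_pull","active_leaf_pull"])
E
```

```text
12.9667 [ 0.49529599 -0.2886002   0.51867501] [ 3.14039538 -0.00351576 -0.03285417] [-1.86182203e-01  1.36938340e-01 -2.83463740e-02  6.55610685e-04
 -1.40185428e+00  1.72401320e+00] 0.043096867214463416 [ 0.17527275  0.32036572 -0.67317256]
bolt_grip {'scene': [([314.6, 209.2], 0.77)], 'top': [([273.9, 182.5], 0.53)]} [0.5923 0.0721 0.3083] 0.0024
passive_leaf_pull {'scene': [([300.3, 199.5], 0.59)], 'top': []} 
active_leaf_pull {'scene': [([295.2, 134.0], 0.74), ([322.5, 250.3], 0.68)], 'top': []}
```

{"op": "move_arm", "data": {
  "deltas": [
    [6.4,18,0,0,0,-5.5],
    [6.4,18,0,0,0,-5.5],
    [6.4,18,0,0,0,-5.5],
    [6.4,18,0,0,0,-5.5],
    [6.4,18,0,0,0,-5.5]
  ]
}}

```text
t: 13.78
eef_pos: [0.5272, -0.1979, 0.5153]
ee_rot: [3.141, 0.001, -0.515]
force: [0.1, -0.0, 0.2]
width: 0.0432
```

{"op": "move_arm", "data": {
  "deltas": [
    [6.4,18,0,0,0,-5.5],
    [6.4,18,0,0,0,-5.5],
    [6.4,18,0,0,0,-5.5],
    [6.4,18,0,0,0,-5.5],
    [6.4,18,0,0,0,-5.5]
  ]
}}

```text
t: 14.2
eef_pos: [0.5592, -0.1077, 0.5153]
ee_rot: [3.141, 0.0, -0.994]
force: [-0.4, -0.9, 1.1]
width: 0.0432
```

{"op": "move_arm", "data": {
  "deltas": [
    [6.4,18,0,0,0,-5.5],
    [6.4,18,0,0,0,-5.5],
    [6.4,18,0,0,0,-5.5],
    [6.4,18,0,0,0,-5.5],
    [6.4,20,0,0,0,-5.5]
  ]
}}

```text
t: 14.62
eef_pos: [0.5912, -0.0159, 0.5153]
ee_rot: [3.141, -0.0, -1.475]
force: [-1.1, -0.8, 0.6]
width: 0.0427
```

```bash
python3 - <<'E'
from h import *
s=arm.get_state();print(s["t"],s["eef_pos"],s["ee_rot"],s["width"],s["force"])
look(["bolt_grip","active_leaf_pull","passive_leaf_pull"])
save("scene","i.png",(230,110,390,260),5)
E
```

```text
14.6167 [ 0.59123053 -0.0158829   0.51529464] [ 3.14095852e+00 -1.76345166e-04 -1.47458275e+00] 0.04267716410407942 [-1.07151259 -0.76397935  0.6240319 ]
bolt_grip {'scene': [([315.3, 209.7], 0.78)], 'top': [([274.9, 183.8], 0.61)]} [0.5895 0.0699 0.3032] 0.0025
active_leaf_pull {'scene': [([337.5, 169.5], 0.3)], 'top': [([400.9, 213.4], 0.66)]} [ 0.4486 -0.2477  0.1621] 0.1179
passive_leaf_pull {'scene': [([300.0, 202.8], 0.78)], 'top': []}
```

View pics/i.png

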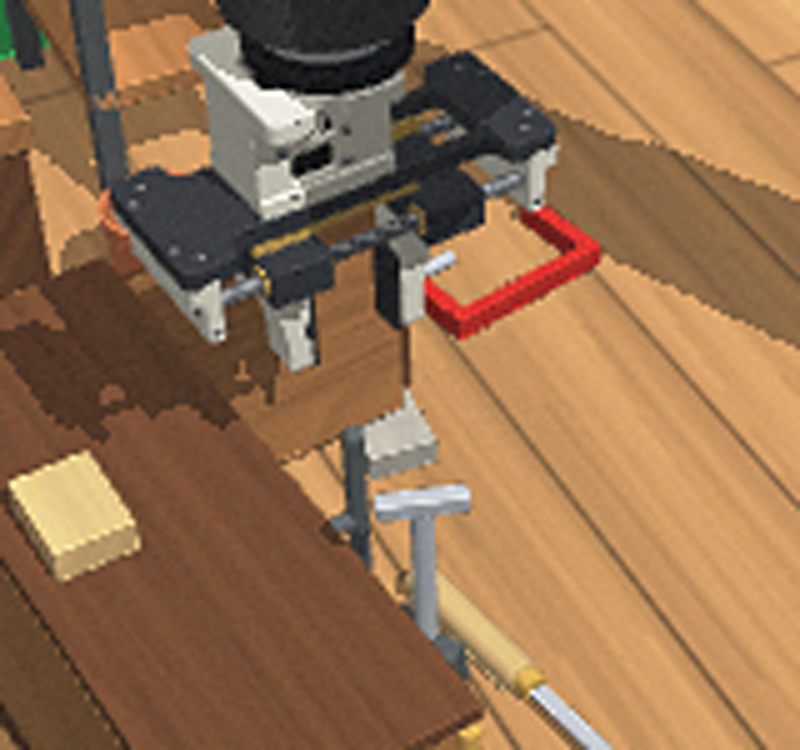

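{"op": "move_arm", "data": {
  "deltas": [
    [0,0,-20,0,0,0],
    [0,0,-20,0,0,0],
    [0,0,-20,0,0,0],
    [0,0,-14,0,0,0],
    [0,0,-8,0,0,0]
  ]
}}

```text
t: 15.48
eef_pos: [0.5904, -0.0173, 0.4318]
ee_rot: [3.139, 0.0, -1.471]
force: [0.6, 0.1, -0.1]
width: 0.043
```

{"op": "move_arm", "data": {
  "deltas": [
    [0,0,0,0,0,0],
    [0,0,0,0,0,0],
    [0,0,0,0,0,0],
    [0,0,0,0,0,0],
    [0,0,0,0,0,0]
  ],
  "claw": 255,
  "squeeze": 15
}}

```text
t: 15.9
eef_pos: [0.5911, -0.0167, 0.4346]
ee_rot: [-3.14, 0.0, -1.471]
force: [0.5, -0.1, -0.8]
width: 0.0152
```

{"op": "move_arm", "data": {
  "deltas": [
    [0,0,0,0,0,0],
    [0,0,0,0,0,0],
    [0,0,0,0,0,0],
    [-3,0.5,0,0,0,-1],
    [-6,1,0,0,0,-2]
  ]
}}

```text
t: 16.32
eef_pos: [0.5825, -0.0153, 0.4344]
ee_rot: [-3.14, -0.001, -1.525]
force: [1.2, -0.4, 6.4]
width: 0.011
```

{"op": "move_arm", "data": {
  "deltas": [
    [-8.5,1.5,0,0,0,-3],
    [-8.5,2,0,0,0,-3],
    [-8,2.5,0,0,0,-3],
    [-8,3,0,0,0,-3],
    [-8,3,0,0,0,-3]
  ]
}}

```text
t: 16.73
eef_pos: [0.5409, -0.003, 0.4344]
ee_rot: [-3.14, 0.001, -1.788]
force: [1.3, 3.1, 3.6]
width: 0.0113
```

{"op": "move_arm", "data": {
  "deltas": [
    [-7.5,4,0,0,0,-3],
    [-7.5,4,0,0,0,-3],
    [-7.3,4.5,0,0,0,-3],
    [-7,5,0,0,0,-3],
    [-6.8,5,0,0,0,-3]
  ]
}}

```text
t: 17.15
eef_pos: [0.5048, 0.0197, 0.4344]
ee_rot: [-3.14, 0.002, -2.05]
force: [2.0, 2.2, 3.0]
width: 0.0111
```

{"op": "move_arm", "data": {
  "deltas": [
    [-6.5,5.5,0,0,0,-3],
    [-6.3,5.7,0,0,0,-3],
    [-6,6,0,0,0,-3],
    [-5.6,6.5,0,0,0,-3],
    [-5.3,6.7,0,0,0,-3]
  ]
}}

```text
t: 17.57
eef_pos: [0.4757, 0.0506, 0.4344]
ee_rot: [-3.14, 0.004, -2.312]
force: [5.5, 3.9, 1.1]
width: 0.0111
```

```bash
python3 - <<'E'
from h import *
s=arm.get_state();print(s["t"],s["eef_pos"],s["ee_rot"],s["width"],s["force"])
look(["bolt_grip","passive_leaf_pull","passive_leaf_hinge"])
E
```

```text
17.5667 [0.47568433 0.05060058 0.43444793] [-3.13997394  0.00417816 -2.31179047] 0.011133619679177628 [5.46147173 3.87490812 1.12610453]
bolt_grip {'scene': [([344.3, 208.8], 0.82)], 'top': []} 
passive_leaf_pull {'scene': [([349.5, 205.3], 0.6)], 'top': [([383.6, 166.3], 0.46)]} [ 0.5435 -0.1277  0.2078] 0.2169
passive_leaf_hinge {'scene': [([323.7, 247.7], 0.59)], 'top': [([249.3, 177.7], 0.41)]} [0.6109 0.1484 0.2594] 0.0014
```

{"op": "move_arm", "data": {
  "deltas": [
    [-5,7,0,0,0,-3],
    [-4.5,7.2,0,0,0,-3],
    [-4.3,7.4,0,0,0,-3],
    [-4,7.5,0,0,0,-3],
    [-3.7,7.8,0,0,0,-3]
  ]
}}

```text
t: 18.38
eef_pos: [0.4552, 0.0881, 0.4345]
ee_rot: [-3.141, 0.008, -2.573]
force: [15.4, 4.8, -6.6]
width: 0.0111
```

{"op": "move_arm", "data": {
  "deltas": [
    [-3,8,0,0,0,-3],
    [-2.5,8.2,0,0,0,-3],
    [-2,8.4,0,0,0,-3],
    [-1.5,8.5,0,0,0,-3],
    [-1,8.5,0,0,0,-3]
  ]
}}

```text
t: 18.8
eef_pos: [0.4458, 0.1297, 0.4345]
ee_rot: [3.141, 0.008, -2.835]
force: [18.8, 0.9, -8.3]
width: 0.0113
```

{"op": "move_arm", "data": {
  "deltas": [
    [-0.5,8.5,0,0,0,-3],
    [0,8.5,0,0,0,-3],
    [0.3,8.5,0,0,0,-3],
    [0.5,8.5,0,0,0,-3],
    [1,6,0,0,0,-2]
  ]
}}

```text
t: 19.22
eef_pos: [0.4471, 0.1691, 0.4345]
ee_rot: [3.141, 0.007, -3.08]
force: [17.0, -2.9, -5.7]
width: 0.0117
```

{"op": "move_arm", "data": {
  "deltas": [
    [0,0,0,0,0,0],
    [0,0,0,0,0,0],
    [0,0,0,0,0,0],
    [0,0,0,0,0,0],
    [0,0,0,0,0,0]
  ],
  "claw": 150
}}

```text
t: 19.63
eef_pos: [0.4447, 0.168, 0.4336]
ee_rot: [-3.142, -0.0, -3.077]
force: [-0.0, -0.8, -0.6]
width: 0.0347
```

{"op": "move_arm", "data": {
  "deltas": [
    [0,0,15,0,0,0],
    [0,0,20,0,0,0],
    [0,0,20,0,0,0],
    [0,0,20,0,0,0],
    [0,0,20,0,0,0]
  ]
}}

```text
t: 20.05
eef_pos: [0.4447, 0.1679, 0.5297]
ee_rot: [3.142, -0.0, -3.077]
force: [-0.0, -0.2, -0.7]
width: 0.0361
```

{"op": "move_arm", "data": {
  "deltas": [
    [-10,30,5,0,0,0],
    [-10,35,0,0,0,0],
    [-10,35,0,0,0,0],
    [-10,35,0,0,0,0],
    [-10,35,0,0,0,0]
  ]
}}

```text
t: 20.47
eef_pos: [0.3941, 0.3393, 0.534]
ee_rot: [3.141, 0.0, -3.077]
force: [0.2, -0.2, 0.3]
width: 0.0364
```

{"op": "move_arm", "data": {
  "deltas": [
    [-10,35,0,0,0,0],
    [-10,35,0,0,0,0],
    [-10,30,0,0,0,0],
    [0,0,0,0,0,0],
    [0,0,0,0,0,0]
  ]
}}

```text
t: 20.88
eef_pos: [0.3643, 0.4397, 0.5326]
ee_rot: [-3.14, -0.001, -3.074]
force: [0.4, -0.4, -0.5]
width: 0.0361
```

```bash
python3 - <<'E'
from h import *
s=arm.get_state();print(s["t"],s["eef_pos"],s["ee_rot"],s["width"],s["force"])
look(["bolt_grip","passive_leaf_pull","active_leaf_pull","wax","pot","stone","gouge_a"])
a=arm.grab_frame("scene")[90:310,180:460,::-1];b=arm.grab_frame("top")[110:270,220:420,::-1]
a=cv2.resize(a,(400,314),interpolation=cv2.INTER_CUBIC);b=cv2.resize(b,(392,314),interpolation=cv2.INTER_CUBIC)
cv2.imwrite("pics/j.png",np.hstack([a,b]))
E
```

```text
20.8833 [0.36425166 0.43970991 0.5326491 ] [-3.13999567e+00 -1.02298517e-03 -3.07439243e+00] 0.036138200815585414 [ 0.37966392 -0.36533744 -0.46897468]
bolt_grip {'scene': [([358.6, 228.1], 0.68)], 'top': [([240.1, 205.0], 0.43)]} [0.53   0.1654 0.3023] 0.0011
passive_leaf_pull {'scene': [([388.6, 230.5], 0.91), ([355.2, 251.8], 0.49)], 'top': [([237.7, 236.1], 0.73)]} [0.4485 0.1772 0.2629] 0.0029
active_leaf_pull {'scene': [([293.8, 136.1], 0.62)], 'top': [([401.2, 214.9], 0.71)]} [ 0.4994 -0.2767  0.2658] 0.0067
wax {'scene': [([247.1, 216.7], 0.8)], 'top': [([315.1, 135.3], 0.86)]} [ 0.7339 -0.0385  0.2484] 0.0033
pot {'scene': [([261.2, 172.6], 0.93)], 'top': [([437.5, 202.7], 0.8)]} [ 0.5604 -0.4684 -0.0022] 0.0004
stone {'scene': [([305.4, 188.4], 0.43)], 'top': [([388.4, 227.5], 0.62)]} [ 0.4684 -0.2857  0.0282] 0.0085
gouge_a {'scene': [([335.1, 249.4], 0.65), ([412.3, 303.9], 0.64)], 'top': [([311.4, 225.8], 0.78), ([175.8, 247.1], 0.16)]} [ 0.4822 -0.0262 -0.0162] 0.0005
```

View pics/j.png

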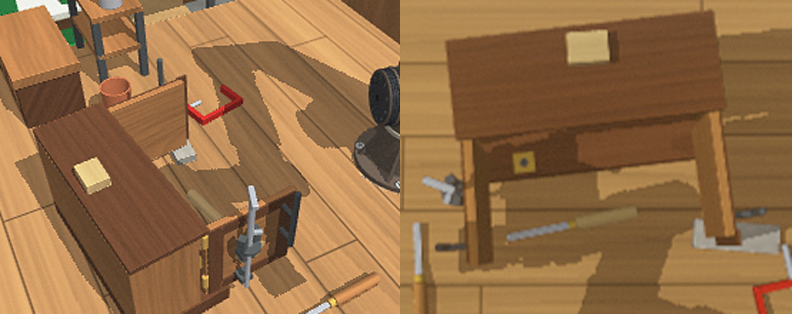

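Both leaves stand at about 90° and the bolt handle is still up (z ≈ 0.302). The bystanders haven't moved and the arm is clear, so I'm handing in.

```bash
python3 -c "
from station import arm
print(arm.job_done(), arm.get_state()['t'])"
```

```text
the job is handed in; nothing more can be done
the job is handed in; nothing more can be done
```

The cabinet is wide open with the passive leaf's bolt parked up, and I handed the job in at about 21 s of the 72 s allowed.

- **Bolt:** with the passive leaf shut, I lifted the bolt about 28 mm, turned the handle counter-clockwise to about +1.13 rad and lowered it. It took up load at about 21–22 mm and stayed up after I let go, so I did not need to try the other side.
- **Leaves:** I swung the active leaf open first, then the passive leaf, each by pinching the top of its pull.

**Last checks:**
- **Opening angle:** from the gripper's position at release, both leaves stand at about 90°, and the final picture agrees.
- **Bolt height:** the handle's cross bar measured about 302 mm high, against 300 mm expected when parked.
- **Bystanders:** the wax and pot measured within about 5 mm of where they started. The stone and front gouge look undisturbed in the picture. I did not measure the second gouge, mallet or clamp again, but the arm went nowhere near them at low height.
- **Forces:** the highest tool force I read was about 21 N, and the arm ended clear of everything.

**Disagreements:** the first network readings put the passive pull about 10 mm off my fitted cabinet position. A later reading agreed with the fit, and both grasps made from the fit succeeded. During the swings I also read a sideways load of up to about 19 N, which suggests the fitted hinge positions were a few millimetres off.

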